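# Lower the heating mantle on its ratchet lift

### The job

The reaction is finished: lower the hot heating mantle away from the clamped flask. With the fingertips press the steel trigger on top of the lift arm's grip to free the ratchet pawl, hold it free and push the arm steadily down past all its teeth until it rests on its lower stop, then take the hand away so that the trigger springs up again. Never force the arm or grip it, do not touch the mantle or the flask, and leave the bottles and glassware around the lift undisturbed.

Things in the scene. Friction and masses are not known exactly. Their poses are not given: they have to be found in the camera images.
- lift_arm (a joint): angle (rad) of the lift's hand arm about its level axle: 0 = on the lower stop, grows as it is raised; starts at 0.44 to 0.67, upper stop 0.70. Friction holds it where left. With the trigger pressed 5 to 6 N at the trigger moves it down; without, the pawl lets it sink one tooth (0.07 rad) at most, then blocks it firmly. Upward the pawl clicks over. The mantle sinks with it, 0.14 m per rad.
- trigger (a joint): angle (rad) of the trigger about its hinge: 0 = sprung up, 0.18 = fully pressed, on its stop. The pawl is clear of the teeth from about 0.12. Takes 2 to 3 N at its ribbed end and springs back when let go. At the start it reads 0 to 0.12, as the pawl may ride part way up a tooth. Let go with the arm part way down, the pawl drops in a tooth and holds the arm; press again to go on.
- trigger_pad (a point): point on the trigger's top face, mid-width, mid of the ribbed part that is pressed. The trigger: steel strip 28 mm wide, 90 long, 4 thick, above the rubber grip; hinge at its end nearer the axle, 72 mm from this point; free end 18 mm beyond. Frame moves with it: x along the strip to the axle, y across (level), z out of its top face: press along -z; full press moves the point 13 mm.
- lift_axle (a point): point on the axle, in the mid-plane of bar, grip and trigger, 30 mm up; the arm turns about its level y axis. From here a flat bar 24 mm high rises 0.14 rad above level at joint value 0; 200 mm out it is cranked down 0.26 rad into the grip. The sprung-up trigger slopes 0.20 rad up from the grip. Trigger pad 285 mm from the axle, 180 to 245 mm above the bench at start, 65 mm when down.
- grip_end (a point): centre of the free end of the round black rubber grip (22 mm diameter, 155 mm long), about 50 mm beyond the trigger's free end; x along the grip towards the axle, y across (level), z up out of the grip. Pushing here does not press the trigger.
- mantle: heating mantle, a white round pot 150 mm in diameter and 95 mm high, in one piece with the aluminium lift platform (200 x 170 mm) it is screwed to; origin in the centre of the pot's underside, z up. HOT: not to be touched.
- flask: 250 ml round-bottomed glass flask, 85 mm wide, clamped to a retort stand (rod 510 mm high); hangs in the mantle at the start. Its frame is the lift's: origin on the bench below the flask; flask from 216 to 367 mm above the bench; x points to the stand, rod at x = 160 mm. The axle is at x = 80 mm, the arm swings in the plane y = -108 mm towards -x. Lift platform 200 x 170 mm. Not to be touched.
- reagent_bottle: loose amber reagent bottle, 64 mm in diameter, 145 mm high, origin in the centre of its underside; bystander
- beaker: loose glass beaker, 70 mm in diameter, 90 mm high, origin in the centre of its underside; bystander
- dropper_bottle: loose small amber dropper bottle with yellow teat, 44 mm in diameter, 107 mm high, origin in the centre of its underside; bystander
- measuring_cylinder: loose slim glass measuring cylinder on a blue foot 64 mm wide, 155 mm high, origin in the centre of its underside; bystander

How it is judged:
By the outcome, as a careful person would: the job done as asked, in the order asked, and still so for the second after the job is handed in, with the robot touching nothing.
It also fails if it takes over 35 s, if anything falls off the work surface, if the arm or the gripper's body presses on something with over 40 N, if the wrist force passes 120 N, or if a joint passes its speed limit or range.

### The arm

A 6-joint arm with a two-finger parallel gripper is mounted at the origin on the work surface. World frame = base frame: x ahead of the robot, y to its left, z up, the work surface at z = 0. Lengths are in mm, angles in degrees, forces in N, time in s.
With the tool pointing down it reaches from about 350 to 850 mm from the base axis. Payload 8.1 kg.
Tool frame: the origin (TCP) lies midway between the tips of the shut fingers; the grasp point (between the pads) lies grip_depth behind it (grip_depth is the distance from the TCP to the grasp point, in mm); z points along the fingers, y is the line along which they close (so a half turn about z gives the same grasp; the last joint's range is limited). The gripper opens to 85 mm and grips with 20 to 120 N. Pads are 22 mm wide; open, the fingers measure 114 mm over their backs; the gripper's body (76 mm by 85 mm) begins 54 mm behind the grasp point. The pads swing forward as they close: fully open they stand 13 mm farther back than shut.
Start: joints at [71.941, 7.471, 85.268, -0, 87.261, -4.893], TCP at [136.647, 584.237, 231.292] pointing down, gripper open.
Joint ranges: [-169.43, 169.43], [-51.17, 129.36], [1.28, 143.12], [-76.62, 256.62], [0, 156.53], [-152.29, 152.29]. Speed limits (degrees/s): [136.94, 136.94, 159.86, 180, 180, 180].

### API

Orientations are given as [roll, pitch, yaw] about the fixed x, y, z axes, in that order (R = Rz(yaw) Ry(pitch) Rx(roll)).
In Python, from bench import sense, snapshot, hand_in, grip_depth gives the robot as it stands. The module is installed in compiled form; this text tells all that it offers.
- The arm moves only by the tool apply_moves, never from a script. Its argument "series" is text: rows parted by semicolons, each of 5 numbers parted by spaces: the shift along the tool's x, y, z each as a share of 0.3 m, from -1 to 1, then the turn about the tool's z as a share of 2 rad, from -1 to 1, then the gripper's target within -1 to 1 (shut at 1, half-way at 0, fully open at -1). In form: tx ty tz twist gripper; .... A call has 1 to 5 rows; each row shifts and turns the commanded pose from where the row before left it, along the tool's axes as they then stand; what a row does not reach is not made up. A row lasts 1/12 s, in which the tool goes at most 41.7 mm and 7.16 degrees, less where a joint would pass 70% of its speed; a pose out of reach is approached as far as the arm can. A call with a number of a shift or a turn outside -1 to 1 is refused whole. A call with a gripper value outside its range is refused whole. The fingers move at their own pace and stop on an object; "squeeze" is the grip in N (left out, the last holds). Time passes only in rows, so rows that do not move let the fingers close. It gives the time, the measured TCP pose, the force, the opening and the grip force at its end, in the units of the state.
- sense(): the state, without advancing time (a new reading comes with each control period).
- snapshot(name): name is "scene" or "top"; returns a dict with "frame" (480x640x3 uint8, blue, green, red), "depth" (480x640 float32, mm along the optical axis (not along the pixel's ray), 0 where there is no reading), "intrinsics" (3x3 intrinsics, pixels), "extrinsics" (4x4, takes a point from camera to world coordinates). Camera axes: x right, y down, z forward; pixel columns grow to the right and rows downward; lengths in mm; the calibration is good to about 2 mm. A picture is of the moment at which its call begins.
- hand_in(): hands the job in; it is judged then, once.
The state is a dict: "time": time; "joint_pos": joint angles; "qd": joint speeds; "joint_efforts": joint torques, N m; "tool_pos": TCP position; "tcp_rot": TCP orientation; "ft_force": force on the tool from outside, world axes, zero at the start; "wrist_torque": the same for the moment, N m; "finger_gap": finger opening in mm; "grip_force": force on a finger pad.
Only numpy, scipy, OpenCV 4.12 (cv2) and the standard library are available. Lean on these libraries where they do the work, as an engineer would, in place of code of your own. Each camera call takes 0.05 s, during which the arm holds its last target. There are 200 camera calls.

## Working session

There is one attempt and no reset: what is moved stays moved. The work goes in short steps, Python scripts to look and compute and a tool call to move; the robot and the scene stay as the last step left them, time stands still between calls to the robot, and variables do not carry over. Pictures are saved under pics/ and viewed, at most 10 in all, crops included, and the job is handed in when it is done.

Besides the shell and the picture viewer there is one more tool, called after "Call:" by a JSON object that holds its "api" and its "payload". apply_moves: Moves the arm, as the interface text tells. Its arguments: {"type":"object","properties":{"series":{"type":"string"},"squeeze":{"type":"number"}},"required":["series"]}

```bash
mkdir -p pics; python3 - <<'E'
from bench import *
import cv2,numpy as np
print(sense(),grip_depth)
for n in("scene","top"):
    s=snapshot(n);cv2.imwrite(f"pics/{n}0.png",s["frame"]);np.savez(n+"0.npz",**s)
    print(n,s["intrinsics"].tolist(),np.round(s["extrinsics"],3).tolist())
E
```

```text
{'time': 0.0, 'joint_pos': array([ 7.19390845e+01,  7.51662487e+00,  8.53301630e+01,  1.07522267e-03,
        8.72609284e+01, -4.89199006e+00]), 'qd': array([ 0.01594881,  0.00710778, -0.08965987, -0.0755835 , -0.05067534,
        0.08790969]), 'joint_efforts': array([ 1.31646422e-03, -5.69411767e+01, -5.00555384e+01, -3.02343024e-04,
        1.46407768e-02, -3.04678326e-05]), 'tool_pos': array([136.48207841, 583.70249733, 230.22014629]), 'tcp_rot': array([-1.79892768e+02, -1.02557672e-02,  1.66831013e+02]), 'ft_force': array([ 0.7343569 ,  0.29847389, -0.29758712]), 'wrist_torque': array([-0.0152316 , -0.02300581, -0.00540059]), 'grip_force': 0.0, 'finger_gap': 85.34629656734214} 18.700000000000003
scene [[604.9499394656918, 0.0, 314.61763258873475], [0.0, 604.9499394656918, 231.7532731674657], [0.0, 0.0, 1.0]] [[-0.284, 0.838, -0.466, 1065.945], [0.959, 0.245, -0.143, 201.589], [-0.006, -0.487, -0.873, 1088.084], [0.0, 0.0, 0.0, 1.0]]
top [[446.2845886242423, 0.0, 318.154419069695], [0.0, 446.2845886242423, 251.04802524420353], [0.0, 0.0, 1.0]] [[0.018, -0.984, 0.176, 399.338], [-0.999, -0.023, -0.024, 37.137], [0.027, -0.176, -0.984, 845.121], [0.0, 0.0, 0.0, 1.0]]
```

View pics/scene0.png

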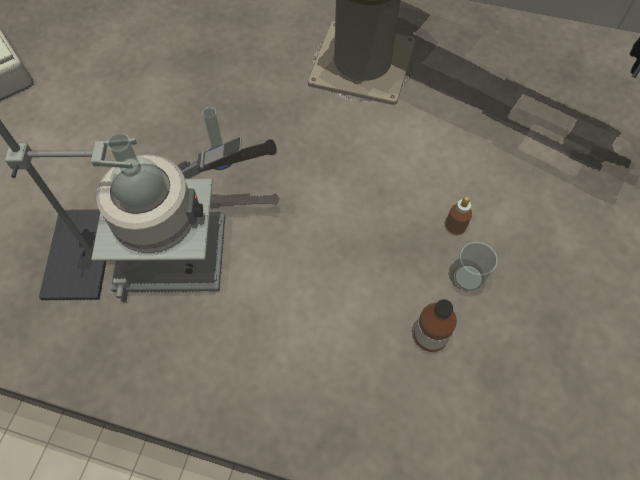

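View pics/top0.png

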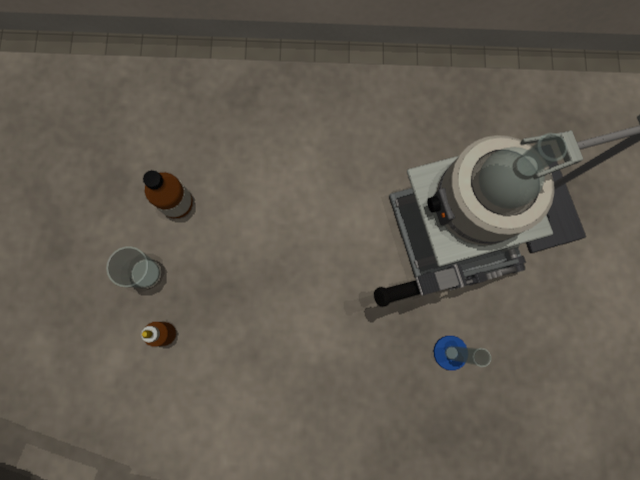

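The scene picture shows the lift at left, with the trigger near (220,152), the grip end at (272,148) and the measuring cylinder behind it at (213,130). In the top picture the trigger is near (440,280), the grip end at (381,296) and the cylinder's blue foot at (452,352). The other bottles are far off.

```bash
cat > h.py <<'E'
import numpy as np,cv2
def pts(s):
    K=s["intrinsics"];E=s["extrinsics"];d=s["depth"]
    v,u=np.indices(d.shape)
    c=np.stack([(u-K[0,2])/K[0,0]*d,(v-K[1,2])/K[1,1]*d,d,np.ones_like(d)],-1)
    return (c@E.T)[...,:3]
E
python3 - <<'E'
from h import *
t=np.load("top0.npz");s=np.load("scene0.npz")
a=t["frame"][230:380,360:560];b=s["frame"][90:240,130:330]
cv2.imwrite("pics/crop.png",np.vstack([cv2.resize(a,(400,300),interpolation=2),cv2.resize(b,(400,300),interpolation=2)])) if 0 else cv2.imwrite("pics/crop.png",np.hstack([cv2.resize(x,(400,300),interpolation=cv2.INTER_CUBIC) for x in(a,b)]))
P=pts(t);Q=pts(s)
for u,v in[(381,296),(400,291),(430,283),(440,280),(450,277),(456,275),(470,275),(500,268),(518,265),(452,352),(482,357),(500,180),(490,245)]:print("top",u,v,P[v,u].round())
for u,v in[(272,148),(245,155),(235,147),(220,152),(205,160),(190,168),(213,115),(140,185)]:print("sc",u,v,Q[v,u].round())
E
```

```text
top 381 296 [450. -68. 217.]
top 400 291 [458. -97. 206.]
top 430 283 [ 470. -141.  207.]
top 440 280 [ 477. -159.  195.]
top 450 277 [ 483. -177.  185.]
top 456 275 [ 487. -190.  175.]
top 470 275 [ 491. -221.  149.]
top 500 268 [ 517. -310.   57.]
top 518 265 [ 526. -352.   39.]
top 452 352 [ 367. -221.   48.]
top 482 357 [ 363. -243.  125.]
top 500 180 [ 601. -216.  285.]
top 490 245 [ 541. -257.  144.]
sc 272 148 [456. -64. 214.]
sc 245 155 [ 470. -113.  193.]
sc 235 147 [ 474. -128.  215.]
sc 220 152 [ 480. -157.  197.]
sc 205 160 [ 492. -185.  178.]
sc 190 168 [ 498. -218.  148.]
sc 213 115 [ 369. -221.  153.]
sc 140 185 [ 636. -219.  289.]
```

View pics/crop.png

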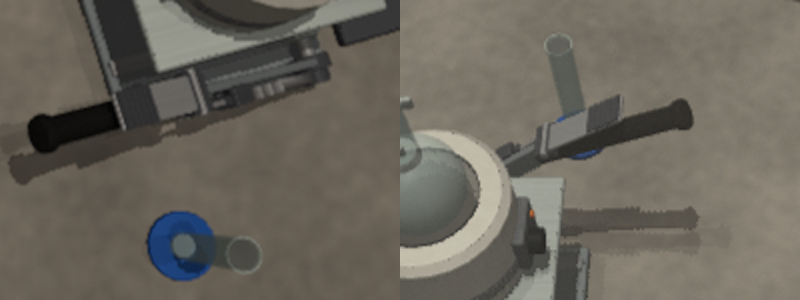

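The crop shows the trigger clearly. In top pixels the ribbed part spans u≈419–438 and the plain part u≈438–462. In the scene picture the free end is near (240,140).

```bash
python3 - <<'E'
from h import *
for n in("top","scene"):
    s=np.load(n+"0.npz");P=pts(s).reshape(-1,3)
    e=np.array([.258,-.966]);l=np.array([.966,.258]);o=np.array([453,-66])
    a=(P[:,:2]-o)@e;b=(P[:,:2]-o)@l
    # grip/ball end and trigger/bar profile
    m=(a>-30)&(a<300)&(abs(b)<35)&(P[:,2]>20)&(P[:,2]<260)
    print(n,"a range grip end",a[m&(P[:,2]>150)].min())
    for k in range(-15,300,8):
        q=m&(a>=k)&(a<k+8)&(P[:,2]>230-0.75*k-60 if k<200 else P[:,2]>30)
        if q.sum()>3: print(k+4,q.sum(),"b",b[q].min().round(),np.median(b[q]).round(1),b[q].max().round(),"z",np.median(P[q,2]).round(1),P[q,2].max().round())
E
```

```text
top a range grip end -6.082303844607102
-3 114 b -18.0 -4.4 8.0 z 207.7 218.0
5 118 b -19.0 -5.8 9.0 z 217.3 222.0
13 67 b -16.0 -5.4 6.0 z 213.2 220.0
21 76 b -15.0 -4.6 6.0 z 208.9 213.0
29 75 b -15.0 -4.2 7.0 z 205.8 209.0
37 72 b -15.0 -4.3 7.0 z 202.3 207.0
45 76 b -15.0 -4.2 7.0 z 199.0 204.0
53 88 b -16.0 -3.3 9.0 z 196.7 220.0
61 154 b -17.0 -3.2 11.0 z 216.8 221.0
69 94 b -17.0 -3.1 11.0 z 213.5 217.0
77 78 b -16.0 -2.9 11.0 z 208.3 211.0
85 87 b -16.0 -2.3 11.0 z 203.4 207.0
93 75 b -16.0 -2.1 12.0 z 195.8 202.0
101 77 b -16.0 -2.5 12.0 z 191.3 195.0
109 77 b -16.0 -1.6 12.0 z 186.2 190.0
117 115 b -19.0 3.6 35.0 z 180.1 185.0
125 148 b -19.0 4.0 35.0 z 174.4 180.0
133 144 b -19.0 6.1 35.0 z 172.2 176.0
141 105 b -17.0 9.1 35.0 z 168.1 172.0
149 60 b -16.0 25.2 35.0 z 145.2 160.0
157 69 b -17.0 23.4 35.0 z 144.8 155.0
165 101 b -19.0 -2.5 35.0 z 142.4 149.0
173 114 b -19.0 -4.5 35.0 z 141.0 147.0
181 87 b -18.0 -0.9 35.0 z 137.7 147.0
189 66 b -18.0 24.3 35.0 z 141.3 146.0
197 57 b -17.0 25.4 35.0 z 141.8 146.0
205 102 b -17.0 -1.5 35.0 z 119.3 177.0
213 102 b -16.0 2.8 35.
[... 720 characters left out ...]
 10.0 z 197.6 204.0
53 63 b -13.0 2.3 11.0 z 195.3 220.0
61 111 b -17.0 3.6 12.0 z 216.1 222.0
69 96 b -17.0 4.2 14.0 z 210.3 220.0
77 99 b -17.0 3.7 13.0 z 205.3 213.0
85 88 b -16.0 4.8 14.0 z 200.7 208.0
93 81 b -13.0 5.4 14.0 z 193.8 200.0
101 81 b -15.0 5.7 14.0 z 189.0 195.0
109 75 b -15.0 6.0 13.0 z 185.3 193.0
117 95 b -15.0 7.9 34.0 z 177.8 186.0
125 102 b -17.0 11.5 34.0 z 173.6 181.0
133 99 b -18.0 9.0 34.0 z 171.1 178.0
141 70 b -16.0 9.7 34.0 z 166.4 173.0
149 77 b -16.0 4.1 35.0 z 145.7 164.0
157 78 b -15.0 4.6 34.0 z 144.1 156.0
165 70 b -16.0 4.5 35.0 z 140.2 149.0
173 67 b -16.0 1.7 8.0 z 139.1 145.0
181 27 b -19.0 -8.5 3.0 z 135.2 141.0
189 4 b -19.0 -12.2 -9.0 z 133.5 135.0
```

Call:
{"api": "apply_moves", "payload": {"series": "0 0 -0.026 0.053 1;0 0 -0.026 0.053 1;0 0 -0.026 0.053 1;0 0 -0.026 0.053 1;0 0 -0.026 0.053 1", "squeeze": 30}}

```text
time: 0.52
tool_pos: [136.6, 583.9, 270.1]
tcp_rot: [-179.9, 0.0, 136.2]
ft_force: [-1.4, -0.8, 0.5]
finger_gap: 25.5
grip_force: 0.0
```

Call:
{"api": "apply_moves", "payload": {"series": "0 0 -0.026 0.053 1;0 0 -0.026 0.053 1;0 0 -0.026 0.053 1;0 0 -0.026 0.053 1;0 0 -0.026 0.053 1"}}

```text
time: 0.93
tool_pos: [136.6, 584.0, 309.0]
tcp_rot: [-180.0, 0.1, 105.8]
ft_force: [-0.1, 0.8, 0.5]
finger_gap: -0.1
grip_force: 0.0
```

Call:
{"api": "apply_moves", "payload": {"series": "-0.1 0.016 0 0 1;-0.1 0.016 0 0 1;-0.1 0.016 0 0 1;-0.1 0.016 0 0 1;-0.1 0.016 0 0 1"}}

```text
time: 1.35
tool_pos: [201.5, 445.3, 308.6]
tcp_rot: [-180.0, 0.0, 106.1]
ft_force: [0.3, 0.3, 1.0]
finger_gap: 0.2
grip_force: 0.0
```

Call:
{"api": "apply_moves", "payload": {"series": "-0.1 0.016 0 0 1;-0.1 0.016 0 0 1;-0.1 0.016 0 0 1;-0.1 0.016 0 0 1;-0.1 0.016 0 0 1"}}

```text
time: 1.77
tool_pos: [266.1, 307.9, 308.9]
tcp_rot: [-180.0, 0.0, 106.1]
ft_force: [0.4, -0.5, 0.8]
finger_gap: 0.1
grip_force: 0.0
```

Call:
{"api": "apply_moves", "payload": {"series": "-0.1 0.016 0 0 1;-0.1 0.016 0 0 1;-0.1 0.016 0 0 1;-0.1 0.016 0 0 1;-0.1 0.016 0 0 1"}}

```text
time: 2.18
tool_pos: [330.7, 170.4, 309.0]
tcp_rot: [-180.0, -0.0, 106.1]
ft_force: [-0.8, -0.8, -0.2]
finger_gap: 0.0
grip_force: 0.0
```

Call:
{"api": "apply_moves", "payload": {"series": "-0.1 0.016 0 0 1;-0.1 0.016 0 0 1;-0.1 0.016 0 0 1;-0.1 0.016 0 0 1;-0.1 0.016 0 0 1"}}

```text
time: 2.6
tool_pos: [395.4, 32.9, 309.0]
tcp_rot: [-180.0, -0.0, 106.1]
ft_force: [0.5, -0.5, -0.0]
finger_gap: 0.3
grip_force: 0.0
```

Call:
{"api": "apply_moves", "payload": {"series": "-0.1 0.016 0 0 1;-0.1 0.016 0 0 1;-0.1 0.016 0 0 1;-0.1 0.016 0 0 1;-0.1 0.016 0 0 1"}}

```text
time: 3.02
tool_pos: [460.1, -104.6, 308.9]
tcp_rot: [-180.0, -0.0, 106.1]
ft_force: [0.3, 0.6, 0.3]
finger_gap: -0.4
grip_force: 0.0
```

Call:
{"api": "apply_moves", "payload": {"series": "-0.07 0 0 0 1;-0.066 0 0.06 0 1;0 0 0.08 0 1;0 0 0.08 0 1;0 0 0.04 0 1"}}

```text
time: 3.43
tool_pos: [469.7, -142.1, 227.6]
tcp_rot: [-179.8, -0.2, 106.0]
ft_force: [-0.7, 0.7, -0.4]
finger_gap: -0.1
grip_force: 0.0
```

```bash
python3 - <<'E'
from bench import *
from h import *
f=[]
for n,(v,u) in dict(top=(200,350),scene=(60,130)).items():
    s=snapshot(n);np.savez(n+"1.npz",**s);f.append(cv2.resize(s["frame"][v:v+150,u:u+200],(400,300),interpolation=cv2.INTER_CUBIC))
cv2.imwrite("pics/c1.png",np.hstack(f));z=sense();print(z["tool_pos"],z["ft_force"])
E
```

```text
[ 469.46599159 -141.49925786  228.21304498] [-0.09889656  0.1849632   0.19134755]
```

View pics/c1.png

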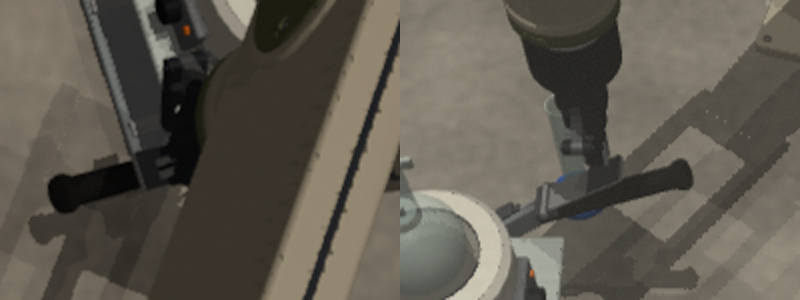

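The right-hand scene crop shows the shut fingertips just above the ribbed end of the trigger, near crop pixel (600,165), and clear of the mantle. I'll go down to contact and press next.

Call:
{"api": "apply_moves", "payload": {"series": "0 0.003 0.013 0 1;0 0 0.013 0 1;0 0 0.01 0 1;0 0 0.007 0 1;0 0 0.004 0 1"}}

```text
time: 3.95
tool_pos: [472.4, -142.0, 217.6]
tcp_rot: [180.0, 0.0, 106.1]
ft_force: [0.2, -0.4, -0.2]
finger_gap: -0.0
grip_force: 0.0
```

Call:
{"api": "apply_moves", "payload": {"series": "0.003 0 0.008 0 1;0.003 0 0.008 0 1;0.003 0 0.008 0 1;0.003 0 0.006 0 1;0 0 0 0 1"}}

```text
time: 4.37
tool_pos: [471.1, -138.4, 208.0]
tcp_rot: [180.0, -0.0, 106.1]
ft_force: [0.1, -0.9, 1.5]
finger_gap: 0.1
grip_force: 0.9
```

Call:
{"api": "apply_moves", "payload": {"series": "0.003 0 0.008 0 1;0.003 0 0.008 0 1;0.003 0 0.008 0 1;0 0 0 0 1"}}

```text
time: 4.7
tool_pos: [470.5, -135.8, 200.9]
tcp_rot: [180.0, -0.0, 106.1]
ft_force: [0.1, -0.7, 3.9]
finger_gap: 0.4
grip_force: 1.4
```

Call:
{"api": "apply_moves", "payload": {"series": "0.003 0 0.006 0 1;0.003 0 0.006 0 1;0.003 0 0.006 0 1;0.003 0 0.006 0 1;0 0 0 0 1"}}

```text
time: 5.12
tool_pos: [469.6, -132.3, 194.1]
tcp_rot: [180.0, 0.0, 106.1]
ft_force: [-0.6, 1.5, 5.8]
finger_gap: -0.1
grip_force: 2.4
```

Call:
{"api": "apply_moves", "payload": {"series": "0.0058 0 0.0083 0 1;0.0058 0 0.0083 0 1;0.0058 0 0.0083 0 1;0.0058 0 0.0083 0 1;0.0058 0 0.0083 0 1"}}

```text
time: 5.53
tool_pos: [467.3, -124.4, 181.9]
tcp_rot: [180.0, 0.1, 106.1]
ft_force: [-0.5, -1.8, 6.2]
finger_gap: 0.1
grip_force: 2.9
```

Call:
{"api": "apply_moves", "payload": {"series": "0.0058 0 0.0083 0 1;0.0058 0 0.0083 0 1;0.0058 0 0.0083 0 1;0.0058 0 0.0083 0 1;0.0058 0 0.0083 0 1"}}

```text
time: 5.95
tool_pos: [464.8, -116.2, 169.0]
tcp_rot: [180.0, 0.1, 106.1]
ft_force: [1.7, -4.4, 4.1]
finger_gap: 0.1
grip_force: 2.5
```

```bash
python3 - <<'E'
from bench import *
from h import *
s=snapshot("scene");np.savez("scene2.npz",**s);cv2.imwrite("pics/c2.png",cv2.resize(s["frame"][70:220,130:330],(800,600),interpolation=cv2.INTER_CUBIC));z=sense();print(z["tool_pos"],z["ft_force"])
E
```

```text
[ 464.41314829 -115.60773813  168.24646846] [ 3.42708169 -3.86172101  2.63797137]
```

View pics/c2.png

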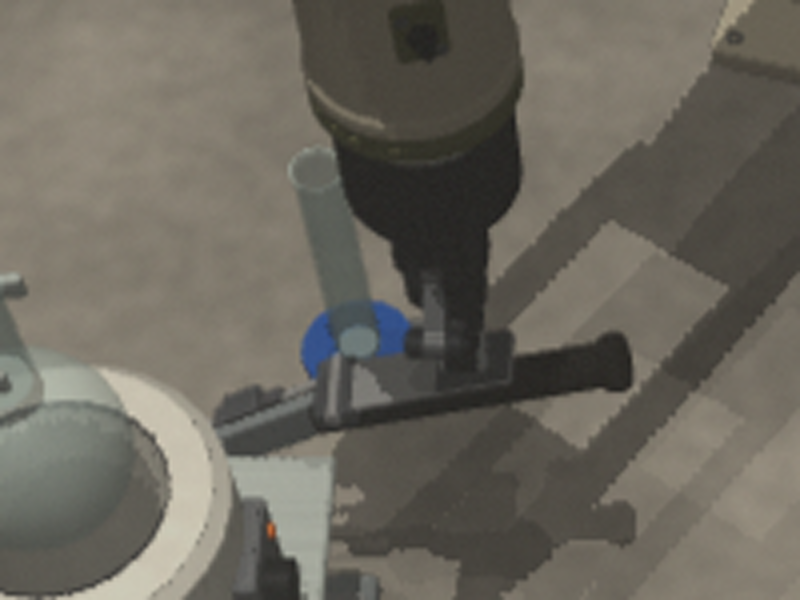

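The enlarged view shows the fingertips resting on the trigger's ribbed part, at (465,365) in the crop, with the grip end at (620,360). The mantle and the cylinder are clear. Some sideways force has appeared, so I'll measure the real arm angle.

```bash
python3 - <<'E'
from h import *
e=np.array([.277,-.961]);l=np.array([.961,.277]);o=np.array([453,-66])
def prof(n):
    P=pts(np.load(n)).reshape(-1,3);a=(P[:,:2]-o)@e;b=(P[:,:2]-o)@l
    print(n)
    for k in range(-60,190,10):
        q=(a>=k)&(a<k+10)&(b>-14)&(b<12)&(P[:,2]>70)&(P[:,2]<250)
        if q.sum()>5:print(k+5,q.sum(),"ztop",np.percentile(P[q,2],[50,75,92]).round(),"b",b[q].min().round(),b[q].max().round())
prof("scene0.npz");prof("scene2.npz")
E
```

```text
scene0.npz
-5 48 ztop [208. 211. 214.] b -14.0 9.0
5 83 ztop [217. 220. 221.] b -13.0 11.0
15 68 ztop [210. 213. 216.] b -11.0 8.0
25 60 ztop [206. 209. 211.] b -10.0 8.0
35 68 ztop [202. 204. 207.] b -11.0 9.0
45 64 ztop [198. 200. 202.] b -9.0 9.0
55 94 ztop [196. 217. 219.] b -14.0 10.0
65 117 ztop [213. 216. 218.] b -14.0 12.0
75 110 ztop [204. 210. 212.] b -13.0 12.0
85 104 ztop [200. 204. 206.] b -14.0 11.0
95 97 ztop [192. 195. 197.] b -14.0 12.0
105 96 ztop [187. 189. 192.] b -14.0 12.0
115 90 ztop [180. 183. 186.] b -14.0 11.0
125 74 ztop [175. 178. 179.] b -14.0 12.0
135 63 ztop [172. 174. 174.] b -13.0 12.0
145 45 ztop [152. 163. 169.] b -13.0 11.0
155 67 ztop [144. 150. 153.] b -14.0 4.0
165 61 ztop [137. 141. 146.] b -14.0 3.0
175 62 ztop [137. 141. 143.] b -14.0 4.0
185 7 ztop [135. 135. 135.] b -14.0 -8.0
scene2.npz
-25 50 ztop [170. 175. 178.] b -12.0 10.0
-15 71 ztop [176. 179. 181.] b -13.0 11.0
-5 59 ztop [171. 173. 175.] b -9.0 8.0
5 66 ztop [168. 170. 172.] b -11.0 8.0
15 61 ztop [165. 167. 169.] b -12.0 7.0
25 68 ztop [163. 167. 172.] b -13.0 11.0
35 118 ztop [173. 176. 237.] b -14.0 12.0
45 117 ztop [178. 199. 227.] b -10.0 12.0
55 72 ztop [166. 178. 185.] b 3.0 12.0
65 65 ztop [162. 164. 167.] b -9.0 11.0
75 76 ztop [158. 160. 162.] b -11.0 11.0
85 81 ztop [157. 158. 159.] b -13.0 11.0
95 81 ztop [153. 155. 156.] b -14.0 12.0
105 73 ztop [151. 153. 154.] b -13.0 12.0
115 62 ztop [150. 151. 152.] b -13.0 12.0
125 44 ztop [145. 147. 149.] b -14.0 11.0
135 58 ztop [129. 134. 137.] b -14.0 4.0
145 63 ztop [122. 127. 131.] b -14.0 4.0
155 71 ztop [120. 123. 126.] b -14.0 6.0
165 67 ztop [116. 120. 123.] b -13.0 5.0
175 43 ztop [113. 116. 117.] b -13.0 3.0
```

The arm is at about 0.37 rad and the trigger is fully pressed. The contact is on the pad and follows the planned arc, so I'll go on.

Call:
{"api": "apply_moves", "payload": {"series": "0.0045 0 0.009 0 1;0.0045 0 0.009 0 1;0.0045 0 0.009 0 1;0.0045 0 0.009 0 1;0.0045 0 0.009 0 1"}}

```text
time: 6.42
tool_pos: [462.6, -109.1, 155.1]
tcp_rot: [-180.0, -0.0, 106.1]
ft_force: [1.0, -3.6, 5.0]
finger_gap: -0.2
grip_force: 2.6
```

Call:
{"api": "apply_moves", "payload": {"series": "0.0045 0 0.009 0 1;0.0045 0 0.009 0 1;0.0045 0 0.009 0 1;0.0045 0 0.009 0 1;0.0045 0 0.009 0 1"}}

```text
time: 6.83
tool_pos: [460.8, -102.7, 141.7]
tcp_rot: [180.0, 0.0, 106.1]
ft_force: [1.0, -4.8, 4.8]
finger_gap: -0.3
grip_force: 2.5
```

Call:
{"api": "apply_moves", "payload": {"series": "0.0038 0 0.009 0 1;0.0038 0 0.009 0 1;0.0038 0 0.009 0 1;0.0038 0 0.009 0 1;0.0038 0 0.009 0 1"}}

```text
time: 7.25
tool_pos: [459.2, -97.2, 128.1]
tcp_rot: [-180.0, -0.0, 106.1]
ft_force: [1.2, -3.7, 4.6]
finger_gap: -0.5
grip_force: 2.5
```

Call:
{"api": "apply_moves", "payload": {"series": "0.0036 0 0.009 0 1;0.0036 0 0.009 0 1;0.0036 0 0.009 0 1;0.0036 0 0.009 0 1;0.0036 0 0.009 0 1"}}

```text
time: 7.67
tool_pos: [457.7, -92.1, 114.7]
tcp_rot: [180.0, 0.0, 106.1]
ft_force: [1.0, -4.3, 4.2]
finger_gap: 0.0
grip_force: 2.5
```

Call:
{"api": "apply_moves", "payload": {"series": "0.003 0 0.009 0 1;0.003 0 0.009 0 1;0.003 0 0.009 0 1;0.003 0 0.009 0 1;0.003 0 0.009 0 1"}}

```text
time: 8.08
tool_pos: [456.5, -87.7, 101.2]
tcp_rot: [180.0, -0.0, 106.1]
ft_force: [1.0, -2.8, 5.5]
finger_gap: 0.3
grip_force: 2.5
```

Call:
{"api": "apply_moves", "payload": {"series": "0.003 0 0.009 0 1;0.003 0 0.009 0 1;0.003 0 0.009 0 1;0.003 0 0.009 0 1;0.003 0 0.009 0 1"}}

```text
time: 8.5
tool_pos: [455.3, -83.4, 87.7]
tcp_rot: [180.0, 0.0, 106.1]
ft_force: [0.6, -3.0, 5.6]
finger_gap: -0.0
grip_force: 2.6
```

Call:
{"api": "apply_moves", "payload": {"series": "0.0023 0 0.009 0 1;0.0023 0 0.009 0 1;0.002 0 0.009 0 1;0.002 0 0.009 0 1;0.002 0 0.007 0 1"}}

```text
time: 8.92
tool_pos: [454.4, -80.3, 74.7]
tcp_rot: [180.0, -0.0, 106.1]
ft_force: [1.4, -2.6, 5.9]
finger_gap: -0.0
grip_force: 2.6
```

Call:
{"api": "apply_moves", "payload": {"series": "0.001 0 0.006 0 1;0.001 0 0.006 0 1;0.001 0 0.006 0 1"}}

```text
time: 9.17
tool_pos: [454.1, -79.5, 69.4]
tcp_rot: [180.0, -0.0, 106.1]
ft_force: [0.7, -3.0, 6.0]
finger_gap: 0.3
grip_force: 2.6
```

Call:
{"api": "apply_moves", "payload": {"series": "0 0 0.005 0 1;0 0 0.005 0 1"}}

```text
time: 9.33
tool_pos: [454.0, -79.2, 66.4]
tcp_rot: [180.0, -0.0, 106.1]
ft_force: [0.6, -1.4, 7.1]
finger_gap: -0.1
grip_force: 3.5
```

Call:
{"api": "apply_moves", "payload": {"series": "0 0 0.004 0 1;0 0 0.003 0 1"}}

```text
time: 9.5
tool_pos: [454.4, -79.2, 65.6]
tcp_rot: [180.0, -0.0, 106.1]
ft_force: [-7.5, 2.0, 25.5]
finger_gap: -0.0
grip_force: 13.0
```

Call:
{"api": "apply_moves", "payload": {"series": "0 0 -0.006 0 1;0 0 -0.01 0 1;0 0 -0.02 0 1;0 0 -0.04 0 1;0 0 -0.08 0 1"}}

```text
time: 9.92
tool_pos: [451.0, -78.3, 108.3]
tcp_rot: [-179.6, -0.3, 106.1]
ft_force: [-0.9, 0.1, 0.1]
finger_gap: 0.1
grip_force: 0.0
```

Call:
{"api": "apply_moves", "payload": {"series": "0 0 -0.1 0 1;0 0 -0.1 0 1;0 0 -0.1 0 1;0.08 0 -0.1 0 1;0.08 0 -0.1 0 1"}}

```text
time: 10.33
tool_pos: [439.6, -33.1, 261.9]
tcp_rot: [-179.9, -0.1, 106.0]
ft_force: [1.0, 0.7, -0.3]
finger_gap: -0.2
grip_force: 0.0
```

Call:
{"api": "apply_moves", "payload": {"series": "0.1 0 0 0 1;0.1 0 0 0 1;0.1 0 0 0 1;0.1 0 0 0 1;0.1 0 0 0 1"}}

```text
time: 10.75
tool_pos: [397.7, 112.1, 260.7]
tcp_rot: [-179.9, -0.1, 106.1]
ft_force: [0.6, -0.1, 0.0]
finger_gap: 0.1
grip_force: 0.0
```

```bash
python3 - <<'E'
from bench import *
from h import *
e=np.array([.277,-.961]);l=np.array([.961,.277]);o=np.array([453,-66])
for n in("scene","top"):
    s=snapshot(n);cv2.imwrite(f"pics/{n}3.png",s["frame"])
    P=pts(s).reshape(-1,3);a=(P[:,:2]-o)@e;b=(P[:,:2]-o)@l
    print(n)
    for k in range(-70,190,10):
        q=(a>=k)&(a<k+10)&(b>-14)&(b<12)&(P[:,2]>15)&(P[:,2]<250)
        if q.sum()>5:print(k+5,q.sum(),np.percentile(P[q,2],[50,75,92]).round())
print(sense()["tool_pos"])
E
```

```text
scene
-55 21 [51. 52. 53.]
-45 66 [50. 52. 54.]
-35 54 [49. 51. 53.]
-25 52 [50. 53. 55.]
-15 53 [52. 53. 55.]
-5 75 [54. 80. 83.]
5 93 [79. 81. 83.]
15 88 [78. 80. 82.]
25 88 [77. 79. 81.]
35 79 [76. 78. 79.]
45 79 [75. 77. 79.]
55 78 [73. 76. 78.]
65 78 [73. 75. 76.]
75 70 [73. 74. 75.]
85 63 [74. 76. 77.]
95 47 [71. 75. 77.]
105 44 [65. 68. 69.]
115 51 [61. 66. 68.]
125 50 [61. 64. 67.]
135 64 [62. 65. 68.]
145 62 [62. 65. 66.]
155 56 [58. 62. 65.]
165 48 [54. 59. 62.]
175 62 [59. 64. 73.]
185 63 [78. 88. 96.]
top
-55 20 [50. 51. 52.]
-45 67 [51. 53. 54.]
-35 63 [50. 51. 52.]
-25 62 [50. 52. 53.]
-15 60 [52. 53. 55.]
-5 94 [55. 80. 82.]
5 76 [80. 81. 82.]
15 75 [80. 80. 81.]
25 79 [79. 80. 80.]
35 73 [76. 78. 78.]
45 76 [76. 76. 77.]
55 77 [75. 75. 76.]
65 73 [74. 75. 75.]
75 81 [73. 74. 75.]
85 91 [74. 75. 76.]
95 57 [73. 74. 75.]
105 38 [67. 68. 69.]
115 23 [67. 67. 68.]
125 29 [65. 65. 67.]
135 51 [64. 65. 67.]
145 46 [63. 65. 66.]
155 32 [61. 63. 64.]
165 34 [59. 60. 61.]
175 41 [58. 68. 79.]
185 38 [57. 89. 93.]
[397.22406949 114.10370566 260.65945427]
```

View pics/scene3.png

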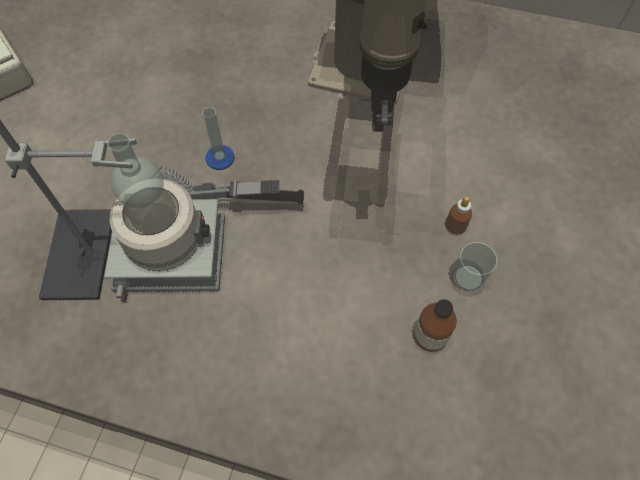

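The picture shows the arm level at (190–300,190), with the trigger standing up off the grip. The mantle is lowered clear of the flask and the bystanders are where they were. The grip slopes about −0.1 rad, the trigger about +0.10 rad and the pad is at about 80 mm, as expected on the lower stop. The force rose sharply to 25 N at the bottom of the push.

```bash
python3 -c "
from bench import *
print(hand_in())"
```

```text
the job is handed in; nothing more can be done
None
```

The job is handed in: the lift arm was pushed down with the trigger held until it met a firm stop, and it measures within about 0.02 rad of the lower stop; the trigger has sprung up, the hand is clear, and the last picture shows the bottles and glassware where they were.

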